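# Scoop a heaped measure of dowels and strike it off at the bin's blade

### The arm

A 6-joint arm with a two-finger parallel gripper is mounted at the origin on a cart in front of the work surface, level with it; the furniture and walls round the work are solid. World frame = base frame: x ahead of the robot, y to its left, z up, the work surface at z = 0. Lengths are in m, angles in rad, forces in N, time in s.
With the tool pointing down it reaches from about 0.2 to 0.875 m from the base axis. Payload 3.4 kg.
Tool frame: the origin (TCP) lies between the finger pads; the fingertips stand 25 mm ahead of it and the grasp point (between the pads) lies 6 mm ahead of it (r.nose_length is the z of the fingertips in the tool frame, in m); z points along the fingers, y is the line along which they close (so a half turn about z gives the same grasp; the last joint's range is limited). The gripper opens to 94 mm and grips with 3 to 60 N. Pads are 16 mm wide; open, the fingers measure 119 mm over their backs; the gripper's body (75 mm by 177 mm) begins 78 mm behind the grasp point.
Start: joints at [1.206, 0.276, 1.505, -0, 1.361, -0.121], TCP at [0.139, 0.558, 0.194] pointing down, gripper open.
Joint ranges: [-2.89, 2.89], [-0.75, 2.08], [0.22, 2.7], [-1.18, 4.32], [0.11, 2.71], [-2.7, 2.7]. Speed limits (rad/s): [2.57, 2.57, 3.14, 3.14, 3.14, 3.14].

### API

Orientations are given as a unit quaternion [w, x, y, z].
In Python, from plant import r, gripper_to, inverse_kinematics, vision, models, telemetry gives the robot as it stands. Calls block until the motion is done:
- r.move_to(position, orientation): joint-space move of the TCP to a pose.
- r.move_l(position, rot=None, vel=0.15, guard=None): straight line of the TCP; rot=None keeps the orientation; vel is the mean speed in m/s. With guard (N) it stops when the force on the tool has changed by that much, and returns True; else False.
- r.movej(angles): joint-space move.
- gripper_to(opening, f_grip=None): finger opening in m; f_grip is the grip in N (None keeps the last); returns when the fingers have stopped.
- r.hold(seconds).
- inverse_kinematics(position, orientation): joint angles nearest the present ones, or None.
- vision.snapshot(name): name is "scene" or "top" or "wrist"; returns the picture (400x640x3 uint8, red, green, blue); there is no depth.
- vision.get_calibration(name): a dict with "fx", "fy", "cx", "cy" (pixels), "position" and "orientation" of the camera in the world. Camera axes: x right, y down, z forward; pixel columns grow to the right and rows downward; lengths in m; the calibration is good to about 2 mm. A picture is of the moment at which its call begins: read the wrist's pose just before it. get_calibration takes no time and is no camera call; for the wrist camera it gives the pose at the moment of the call.
A pose or a line that the arm cannot do raises r.PlanningError and nothing moves.
- r.sign_off(): hands the job in; it is judged then, once.
Trained networks look in the newest picture that a camera, given by its name, has taken for a name from the list of things; names that differ only in an ending like _2 or _b are one class to them, and where a whole thing is asked for, a point or a joint stands for the part that bears it (a point fixed in the world has none). Each returns a list of dicts, best first, with "score" (0 to 1); they miss things now and then, are a little off and sometimes report something else, mostly with a low value. They report only what shows in the picture. A call takes as long as a camera call.
- models.boxes_of(thing, camera): "at" ([x, y, z] in m, in world coordinates, good to about 4 mm: the middle of the surface that is visible of it).
- models.regions_of(thing, camera): "pixels" (400x640 bool, what is visible of it).
- models.mark_of(thing, camera): "at" ([x, y, z] in m, in world coordinates, good to about 4 mm: a listed point, or the origin of a listed thing).
Readings, each from a call of its own:
- telemetry.current_t(): time.
- telemetry.current_joints(): joint angles.
- telemetry.current_dq(): joint speeds.
- telemetry.current_joint_efforts(): joint torques, N m.
- telemetry.current_ee_pos(): TCP position.
- telemetry.current_tool_rot(): TCP orientation.
- telemetry.current_wrist_force(): force on the tool from outside, world axes, zero at the start.
- telemetry.current_torque(): the same for the moment, N m.
- telemetry.current_opening(): finger opening in m.
- telemetry.current_finger_force(): force on a finger pad.
Only numpy, scipy, OpenCV 4.12 (cv2) and the standard library are available. Lean on these libraries where they do the work, as an engineer would, in place of code of your own. Each camera call takes 0.05 s, during which the arm holds its last target. There are 200 camera calls.

### The job

Count out three dowels with the scoop that stands in the dowel bin: push it along the bin floor into the pile and lift it a little, heaped, with a dowel in each of its three grooves and at least one more riding on top. Keeping it level, draw it out of the bin's front end, over the sill and under the notched strike blade (the stem goes through the notch), so that the blade strikes the surplus dowels off the top and back into the bin. Stand the scoop upright on the table outside the bin, holding exactly three dowels with all the others in the bin, and let go, without knocking the things lying around.

Things in the scene. Friction and masses are not known exactly. Their poses are not given: they have to be found in the camera images.
- bin: Plywood dowel bin fixed to the table, open at the top: 266 mm long (its x), 82 wide (y), walls 6 thick and 77 high, floor 5 thick, inside 254 x 70. Origin at the centre of its underside; +x runs from the open front end to the back wall (inner face x = 127), z up. The front end (x = -133) has no full wall, only a low sill with a notched strike blade above it.
- bin_sill (a point): Middle of the top of the sill, a 6 mm thick board across the front end: bin frame (-130, 0, 25) mm, so 20 mm above the bin floor; axes as the bin's. The way out between sill and blade is 37.5 mm high and 70 wide.
- blade_edge (a point): Middle of the lower edge of the aluminium strike blade: bin frame (-118, 0, 62.5) mm. From there it slopes up and outward to 90 mm height at the front end; 3 mm thick, in two halves with an open notch 30 mm wide for the scoop's stem. A scoop with one layer of dowels passes if its underside is 26 to 34 mm above the bin's underside (best 30); higher dowels are held back.
- scoop: Aluminium counting scoop, loose, 0.3 kg, standing on the bin floor at the front end, in line with the bin, lip to the pile. Origin on its underside below the handle; +x to the lip, z up. Plate 3 mm thick, 44 wide, from x = -14 to the bevelled lip at x = 106; no side walls; dowels lie across it. Four cross ribs 6.5 mm high at x = 12, 39, 66, 93 make three grooves.
- scoop_grip (a point): Centre of the scoop's wooden grip, a block 26 x 26 mm in plan and 54 tall on an upright stem 12 x 18 mm; this point is 111 mm above the scoop's underside, at its x = 0; axes as the scoop's. Take it from above, firmly (45 N); fingers closing along the scoop's x hold it best against tipping. Fingertips 75 mm or more above the underside clear the strike blade and the heap.
- groove_middle (a point): Centre of a dowel lying in the scoop's middle groove: scoop frame (52.5, 0, 15.5) mm; axes as the scoop's. The top of a dowel in a groove is 28 mm above the scoop's underside; the centre of one in a second layer is about 36 mm above it, and a third layer tops out near 70 mm.
- groove_rear (a point): The same for the groove next to the handle: scoop frame (25.5, 0, 15.5) mm.
- groove_front (a point): The same for the groove next to the lip: scoop frame (79.5, 0, 15.5) mm.
- dowel_1: One of seven like beech dowels, 25 mm in diameter and 60 mm long, smooth, 22 g, loose, lying across the bin in a pile two layers deep at its back end; pushing the scoop under the pile takes 5 to 20 N. Origin at its centre; y along its axis.
- dowel_2: One of seven like beech dowels, 25 mm in diameter and 60 mm long, smooth, 22 g, loose, lying across the bin in a pile two layers deep at its back end; pushing the scoop under the pile takes 5 to 20 N. Origin at its centre; y along its axis.
- dowel_3: One of seven like beech dowels, 25 mm in diameter and 60 mm long, smooth, 22 g, loose, lying across the bin in a pile two layers deep at its back end; pushing the scoop under the pile takes 5 to 20 N. Origin at its centre; y along its axis.
- dowel_4: One of seven like beech dowels, 25 mm in diameter and 60 mm long, smooth, 22 g, loose, lying across the bin in a pile two layers deep at its back end; pushing the scoop under the pile takes 5 to 20 N. Origin at its centre; y along its axis.
- dowel_5: One of seven like beech dowels, 25 mm in diameter and 60 mm long, smooth, 22 g, loose, lying across the bin in a pile two layers deep at its back end; pushing the scoop under the pile takes 5 to 20 N. Origin at its centre; y along its axis.
- dowel_6: One of seven like beech dowels, 25 mm in diameter and 60 mm long, smooth, 22 g, loose, lying across the bin in a pile two layers deep at its back end; pushing the scoop under the pile takes 5 to 20 N. Origin at its centre; y along its axis.
- dowel_7: One of seven like beech dowels, 25 mm in diameter and 60 mm long, smooth, 22 g, loose, lying across the bin in a pile two layers deep at its back end; pushing the scoop under the pile takes 5 to 20 N. Origin at its centre; y along its axis.
- glue_bottle: Bystander: white glue bottle, 60 mm round, 166 tall, standing beyond the left end of the work; origin at the centre of its underside.
- screw_jar: Bystander: clear plastic jar of screws with a red lid, 64 mm round, 82 tall, at the left front; origin at the centre of its underside.
- tape_measure: Bystander: tape measure lying on its side, 68 x 85 x 34 mm, to the right of the bin; origin at the centre of its underside.
- spring_clamp: Bystander: black spring clamp lying flat, 66 x 122 x 22 mm, near the table's front edge; origin at the centre of its underside.

How it is judged:
By the outcome, as a careful person would: the job done as asked, in the order asked, and still so for the second after the job is handed in, with the robot touching nothing.
It also fails if it takes over 48 s, if anything falls off the work surface, if the arm or the gripper's body presses on something with over 40 N, if the wrist force passes 120 N, or if a joint passes its speed limit or range.

## Working session

There is one attempt and no reset: what is moved stays moved. The work goes in short steps, each a Python script; the robot and the scene stay as the last script left them, time stands still between calls to the robot, and variables do not carry over. Pictures are saved under pics/ and viewed, at most 10 in all, crops included, and the job is handed in when it is done.

```bash
mkdir -p pics; ls
python3 - <<'E'
from plant import r, gripper_to, inverse_kinematics, vision, models, telemetry
import cv2, numpy as np
for c in ("scene","top"):
    im=vision.snapshot(c); cv2.imwrite(f"pics/{c}0.png",im[:,:,::-1])
    k=vision.get_calibration(c); print(c,k["position"],k["orientation"],k["fx"])
    for t in ("bin","bin_sill","blade_edge","scoop","scoop_grip","dowel_1","glue_bottle","screw_jar","tape_measure","spring_clamp"):
        print(t,[(np.round(d["at"],4).tolist(),round(d["score"],2)) for d in models.mark_of(t,c)][:8])
print(telemetry.current_t())
E
```

```text
pics
scene [-0.1223863  -0.93110665  1.02735618] [-0.39319302  0.86090307 -0.2935809   0.13437045] 398.18222241145685
bin [([0.566, -0.1181, 0.0016], 0.67)]
bin_sill [([0.5608, 0.0094, 0.02], 0.64)]
blade_edge [([0.5579, 0.0032, 0.0614], 0.87), ([0.5722, -0.1892, 0.0394], 0.57)]
scoop [([0.5604, -0.0175, 0.0022], 0.59)]
scoop_grip [([0.5605, -0.0161, 0.1123], 0.48)]
dowel_1 [([0.5679, -0.1622, 0.0413], 0.62), ([0.5751, -0.2154, 0.0452], 0.55), ([0.5737, -0.1894, 0.0412], 0.38)]
glue_bottle [([0.5556, 0.0112, 0.0255], 0.44)]
screw_jar [([0.3978, 0.2629, -0.0016], 0.69)]
tape_measure [([0.4676, -0.4686, 0.0], 0.6), ([0.5608, -0.0186, 0.1107], 0.27)]
spring_clamp [([0.3693, -0.105, -0.0009], 0.76)]
top [ 0.33199442 -0.07671702  1.34783862] [ 0.04844972 -0.69783887  0.71202614 -0.06076446] 457.5672902452586
bin [([0.5622, -0.1157, 0.0018], 0.78)]
bin_sill [([0.5614, 0.0146, 0.0248], 0.78)]
blade_edge [([0.5609, 0.0026, 0.0643], 0.88)]
scoop []
scoop_grip [([0.5591, -0.0173, 0.1153], 0.91), ([0.6619, 0.2705, 0.0006], 0.49)]
dowel_1 [([0.5735, -0.2183, 0.0392], 0.72), ([0.5691, -0.1664, 0.0419], 0.65), ([0.5716, -0.1514, 0.0205], 0.54), ([0.5734, -0.2345, 0.0178], 0.48), ([0.5722, -0.1907, 0.0367], 0.46)]
glue_bottle [([0.6622, 0.2684, 0.0007], 0.78), ([0.5686, -0.1619, 0.0397], 0.42)]
screw_jar [([0.4011, 0.2605, -0.0031], 0.71)]
tape_measure [([0.4622, -0.4709, 0.0011], 0.89), ([0.56, -0.0183, 0.1147], 0.55)]
spring_clamp [([0.3707, -0.1021, 0.0019], 0.75), ([0.6637, 0.2674, -0.0016], 0.66)]
1.1
```

View pics/top0.png

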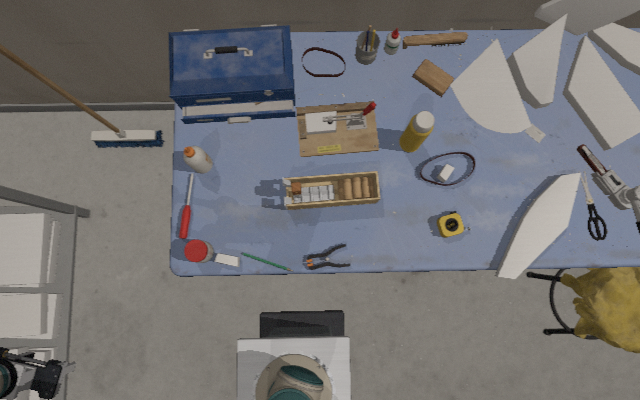

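View pics/scene0.png

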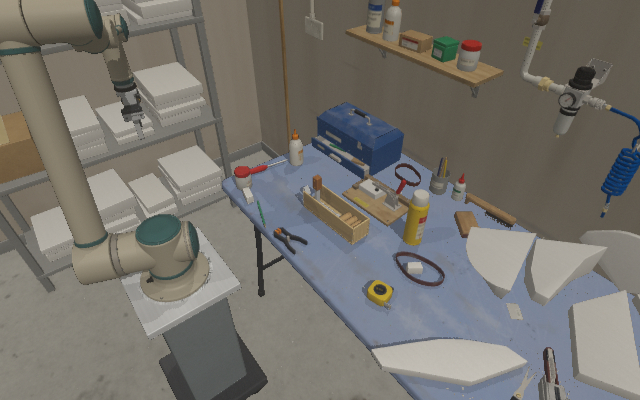

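The top view shows the bin at columns 285–380, rows 172–208. Its front and the scoop grip are at the left (~295,187) and the dowels are at 345–378, so bin +x ≈ world -y with a slight yaw. The area left of the front (columns 215–285) is free. Next I move above the grip and measure from close by.

```bash
cat > h.py <<'E'
from plant import r, gripper_to, inverse_kinematics, vision, models, telemetry as T
import cv2, numpy as np
from scipy.spatial.transform import Rotation as R
def quat(yaw):
    """tool down, tool y along direction yaw (or opposite), the solution with the smaller last joint"""
    best=None
    for s in (1,-1):
        y=s*np.array([np.cos(yaw),np.sin(yaw),0]); z=np.array([0,0,-1.]); x=np.cross(y,z)
        q=R.from_matrix(np.c_[x,y,z]).as_quat()[[3,0,1,2]]
        j=inverse_kinematics([0.56,-0.05,0.2],q)
        if j is not None and (best is None or abs(j[5])<best[0]): best=(abs(j[5]),q)
    return best[1]
def ray(cam,px,z):
    k=vision.get_calibration(cam); px=np.atleast_2d(px).astype(float)
    o=np.array(k["orientation"]); M=R.from_quat(o[[1,2,3,0]]).as_matrix(); p=np.array(k["position"])
    d=np.c_[(px[:,0]-k["cx"])/k["fx"],(px[:,1]-k["cy"])/k["fy"],np.ones(len(px))]@M.T
    return (p+d*((z-p[2])/d[:,2])[:,None])[:,:2]
E
python3 - <<'E'
from h import *
m=models.regions_of("bin","top")[0]["pixels"]
v,u=np.nonzero(m); w=ray("top",np.c_[u,v],0.077)
print("top rect",cv2.minAreaRect((w*1000).astype(np.float32)))
q=quat(-np.pi/2+0.04)
r.move_to([0.56,-0.017,0.26],q); gripper_to(0.05,45)
print(T.current_joints())
im=vision.snapshot("wrist"); cv2.imwrite("pics/w1.png",im[:,:,::-1])
for t in ("bin","scoop","scoop_grip","blade_edge","bin_sill","dowel_1"):
    print(t,[(np.round(d["at"],4).tolist(),round(d["score"],2)) for d in models.mark_of(t,"wrist")][:8])
print(T.current_t(), vision.get_calibration("wrist"))
E
```

```text
top rect ((561.8521118164062, -117.36441040039062), (95.125, 270.74957275390625), 3.5835750102996826)
[-1.54621495e-01  2.24251833e-01  1.41559305e+00 -1.16705828e-05
  1.50177361e+00  1.37623839e+00]
bin [([0.5662, -0.1156, 0.0008], 0.87), ([0.5734, -0.193, 0.0401], 0.16)]
scoop [([0.5585, -0.0177, 0.0067], 0.97)]
scoop_grip [([0.5607, -0.0185, 0.1144], 0.9), ([0.5662, -0.0721, 0.0218], 0.68)]
blade_edge [([0.5572, 0.0014, 0.0619], 0.92), ([0.5655, -0.0728, 0.0195], 0.2)]
bin_sill [([0.5567, 0.0116, 0.0246], 0.93)]
dowel_1 [([0.57, -0.2148, 0.0377], 0.93), ([0.5762, -0.1883, 0.0364], 0.84), ([0.5718, -0.1595, 0.0414], 0.65), ([0.5677, -0.1526, 0.0195], 0.6), ([0.3771, -0.1002, -0.0051], 0.57), ([0.5735, -0.2333, 0.0183], 0.43), ([0.6624, 0.2646, 0.0009], 0.32)]
4.8583 {'fx': 290.84073123864124, 'fy': 290.84073123864124, 'cx': 320.2200416820765, 'cy': 202.35279629800587, 'position': array([ 0.64209652, -0.01328174,  0.45021579]), 'orientation': array([ 0.10215563,  0.71354463, -0.68616638, -0.09794888])}
```

View pics/w1.png

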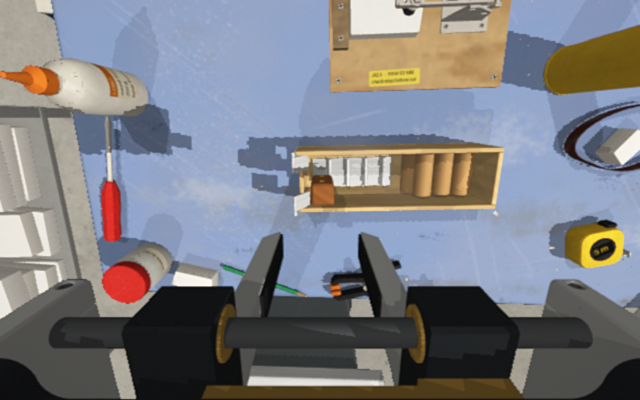

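The wrist view shows the bin rim at about (299,147)–(504,148) on top and (297,212)–(495,213) below. The grip is at (322,190), and three top dowels are at columns 424–460. I'll use an enlarged crop to get the bin yaw from the rim corners.

Run:
```python
from h import *
im=cv2.imread("pics/w1.png")[135:225,285:515]
cv2.imwrite("pics/w1c.png",cv2.resize(im,None,fx=3.4,fy=3.4,interpolation=cv2.INTER_CUBIC))
print(ray("wrist",[[299,147],[504,148],[297,212],[495,213]],0.077))
```

```text
[[ 0.60516378  0.01201117]
 [ 0.61408164 -0.24773668]
 [ 0.51846696  0.01308633]
 [ 0.52748931 -0.25433555]]
```

View pics/w1c.png

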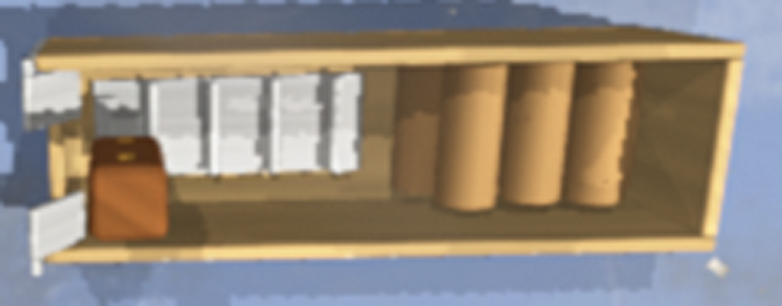

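Run:
```python
from h import *
c=np.array([[45,264],[716,248],[745,44],[80,240],[705,237],[85,74],[722,60]],float)/3.4+[284.6,134.6]
w=ray("wrist",c,0.077); print(w.round(4))
a=lambda i,j: np.arctan2(w[j][0]-w[i][0],-(w[j][1]-w[i][1]))
print("yaws",a(0,1),a(3,4),a(5,6), "back-edge", np.arctan2(-(w[1]-w[2])[1],-(w[1]-w[2])[0]))
```

```text
[[ 0.5182  0.012 ]
 [ 0.5352 -0.253 ]
 [ 0.6146 -0.2473]
 [ 0.5287 -0.0017]
 [ 0.5395 -0.2477]
 [ 0.5939 -0.0017]
 [ 0.6084 -0.2399]]
yaws 0.06410989940966359 0.04406384674328898 0.06099810343121414 back-edge 0.07198746784743364
```

```bash
cat >> h.py <<'E'
YAW=0.062; O=np.array([0.5665,-0.117]); EX=np.array([np.sin(YAW),-np.cos(YAW)]); EY=np.array([np.cos(YAW),np.sin(YAW)])
Q=quat(np.arctan2(EX[1],EX[0]))
def P(bx,z,by=0.): # TCP for scoop origin at bin x, underside height z
    return [*(O+bx*EX+by*EY), z+0.111+0.006]
def inbin(p): d=np.array(p[:2])-O; return np.round([d@EX,d@EY,p[2]],4).tolist()
E
python3 - <<'E'
from h import *
r.move_to(P(-.099,0.065),Q)
r.move_l(P(-.099,0.005),vel=0.1,guard=8)
print(T.current_wrist_force())
print(gripper_to(0.0,45), T.current_opening(), T.current_finger_force(), T.current_wrist_force())
for x in (-0.05,0.0,0.010):
    s=r.move_l(P(x,0.005),vel=0.06,guard=30)
    print(x,s,inbin(T.current_ee_pos()),T.current_wrist_force().round(1),T.current_torque().round(2))
    if s: break
im=vision.snapshot("wrist"); cv2.imwrite("pics/w2.png",cv2.resize(im[100:260,240:540,::-1],None,fx=2.6,fy=2.6))
print([inbin(d["at"])+[round(d["score"],2)] for d in models.mark_of("dowel_1","wrist")][:8],T.current_t())
E
```

```text
[-0.27606344  0.73200041  0.01961614]
False 0.02531295689127586 44.99120771884918 [ 0.02191721 -1.12282022  2.28912296]
-0.05 False [-0.0499, 0.0002, 0.1224] [-0.2  4.   5.1] [0.99 0.23 0.01]
0.0 False [-0.0012, -0.0, 0.1223] [-0.7  6.6  5.5] [ 1.32  0.2  -0.04]
0.01 False [0.004, 0.0002, 0.1236] [-0.5 16.3 13.9] [3.45 0.38 0.01]
[[0.1005, 0.0005, 0.0352, 0.8], [0.0687, 0.0038, 0.0432, 0.75], [0.1206, -0.0006, 0.0215, 0.69], [0.0533, 0.0038, 0.0184, 0.67], [0.0359, 0.0045, 0.0434, 0.65], [0.0288, -0.0001, 0.0201, 0.56], [0.0789, -0.0042, 0.0208, 0.55]] 8.8917
```

View pics/w2.png

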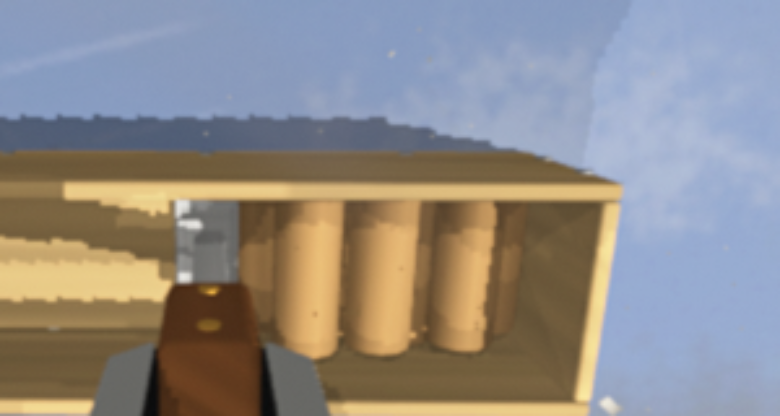

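The close-up shows the grip over the bin and upper dowels at about columns 310, 385 and 465. The lower dowels, at bin x 29, 53 and 79, match the three grooves (29.5, 56.5, 83.5). I'll lift now.

Run:
```python
from h import *
r.move_l(P(0.003,0.006),vel=0.03)
r.move_l(P(0.0,0.031),vel=0.04,guard=30)
r.hold(0.3)
print(inbin(T.current_ee_pos()),T.current_wrist_force().round(1),T.current_torque().round(2))
im=vision.snapshot("wrist"); w=im[100:260,240:540,::-1]
print([inbin(d["at"])+[round(d["score"],2)] for d in models.mark_of("dowel_1","wrist")][:9])
s=vision.snapshot("scene")[150:270,270:400,::-1]
print([inbin(d["at"])+[round(d["score"],2)] for d in models.mark_of("dowel_1","scene")][:9],T.current_t())
w=cv2.resize(w,(560,300)); s=cv2.resize(s,(560,300) if 0 else (325,300))
cv2.imwrite("pics/l3.png",cv2.resize(np.hstack([w,s]),None,fx=.9,fy=.9))
```

```text
[-0.0015, -0.0004, 0.1483] [-0.9  5.9 -4.7] [ 1.86  0.42 -0.04]
[[0.0733, -0.003, 0.0485, 0.97], [0.1175, 0.0, 0.0353, 0.73], [0.0247, 0.0004, 0.0473, 0.72], [0.0972, -0.0031, 0.0557, 0.7], [0.063, 0.0006, 0.069, 0.67], [0.0469, -0.0004, 0.0431, 0.66], [0.0346, 0.0009, 0.0689, 0.62], [-0.003, -0.0018, 0.0019, 0.42]]
[[0.0609, -0.0007, 0.0719, 0.62], [0.0342, -0.0008, 0.0668, 0.61], [0.0964, 0.0018, 0.0606, 0.5]] 10.5583
```

View pics/l3.png

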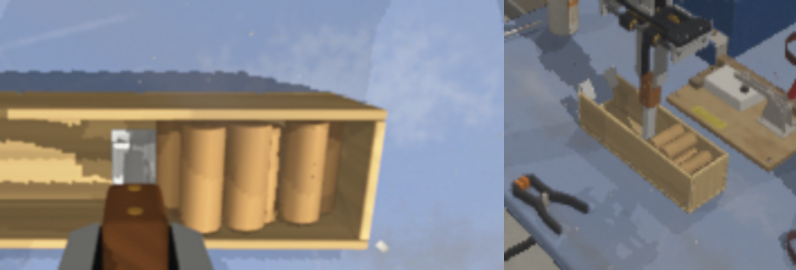

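The picture shows the two ridges of upper dowels on the scoop (z≈69 mm, bin x 34 and 63) over three dowels in the grooves. Two more are hanging at the lip against the back wall. The scoop is heaped, so I'll draw back partway and check level.

Run:
```python
from h import *
r.move_l(P(-0.045,0.030),vel=0.05,guard=30)
r.hold(0.2)
print(inbin(T.current_ee_pos()),T.current_wrist_force().round(1),T.current_torque().round(2))
im=vision.snapshot("wrist"); w=im[100:260,240:540,::-1]
print([inbin(d["at"])+[round(d["score"],2)] for d in models.mark_of("dowel_1","wrist")][:9])
for t in ("scoop_grip","groove_front","groove_rear","groove_middle","scoop"): print(t,[inbin(d["at"])+[round(d["score"],2)] for d in models.mark_of(t,"wrist")][:2])
print(T.current_t())
cv2.imwrite("pics/l4.png",cv2.resize(w,None,fx=2.4,fy=2.4))
```

```text
[-0.0447, 0.0, 0.1469] [-0.7  0.5 -4.2] [ 0.07  0.15 -0.05]
[[0.0213, 0.0048, 0.0653, 0.85], [0.1154, -0.0008, 0.0426, 0.66], [0.1197, 0.002, 0.019, 0.64], [-0.0161, 0.0008, 0.0427, 0.61], [0.0323, -0.0032, 0.0481, 0.59], [0.0059, 0.0062, 0.0424, 0.45]]
scoop_grip [[-0.0445, 0.0001, 0.1362, 0.92], [0.0217, 0.0032, 0.0649, 0.51]]
groove_front [[0.0365, 0.0016, 0.0486, 0.62]]
groove_rear [[-0.0189, -0.001, 0.0429, 0.7], [-0.0057, 0.0022, 0.0679, 0.6]]
groove_middle [[0.3478, -0.1244, 0.0023, 0.53]]
scoop [[-0.0454, -0.004, 0.0317, 0.63]]
12.1583
```

View pics/l4.png

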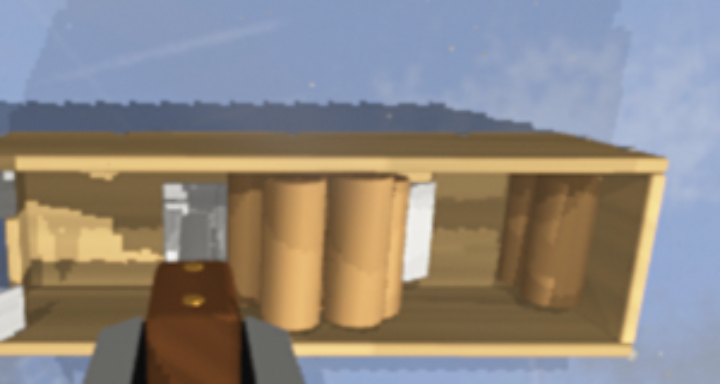

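Five dowels ride on the scoop: three in grooves, plus two on top at (295,250) and (360,250). Two stay at the back wall. I'll check pitch from the lip pixels at (437,185) and (425,280).

Run:
```python
from h import *
c=np.array([[437,185],[425,280],[163,185],[228,185]])/2.4+[239.7,99.7]
for p in ray("wrist",c,0.032): print(inbin([*p,0]))
print(inbin(T.current_ee_pos()), inbin(vision.get_calibration("wrist")["position"]))
```

```text
[0.063, 0.0214, 0.0]
[0.0617, -0.0232, 0.0]
[-0.0587, 0.0215, 0.0]
[-0.0299, 0.0215, 0.0]
[-0.045, -0.0, 0.147] [-0.0454, 0.0822, 0.3372]
```

The lip is at 62 mm (61 expected) and the rear edge at -58.7 mm (exact), so the scoop is level and at the right height. I'll draw it out.

Run:
```python
from h import *
for x in (-0.10,-0.14,-0.18,-0.22,-0.265):
    s=r.move_l(P(x,0.030),vel=0.06,guard=25)
    print(x,s,inbin(T.current_ee_pos()),T.current_wrist_force().round(1),T.current_torque().round(2))
    if s: break
im=vision.snapshot("wrist"); w=im[100:260,180:480,::-1]
print([inbin(d["at"])+[round(d["score"],2)] for d in models.mark_of("dowel_1","wrist")][:9])
print(T.current_t())
cv2.imwrite("pics/l5.png",cv2.resize(w,None,fx=2.4,fy=2.4))
```

```text
-0.1 False [-0.0997, 0.0001, 0.147] [-1.3  1.  -4. ] [0.08 0.15 0.02]
-0.14 False [-0.14, 0.0, 0.147] [-0.   0.1 -3.7] [0.12 0.12 0.03]
-0.18 False [-0.18, 0.0, 0.147] [ 0.  -0.5 -3.2] [0.05 0.17 0.05]
-0.22 False [-0.2199, 0.0, 0.147] [-0.6 -0.2 -3.4] [0.07 0.17 0.  ]
-0.265 False [-0.2648, -0.0, 0.1469] [ 0.2 -0.5 -4.2] [ 0.04  0.19 -0.06]
[[-0.1881, -0.0025, 0.0498, 0.97], [-0.214, 0.0066, 0.0403, 0.96], [0.0909, 0.0025, 0.017, 0.94], [-0.2356, -0.0, 0.0476, 0.83], [0.0629, 0.001, 0.0177, 0.59]]
16.675
```

View pics/l5.png

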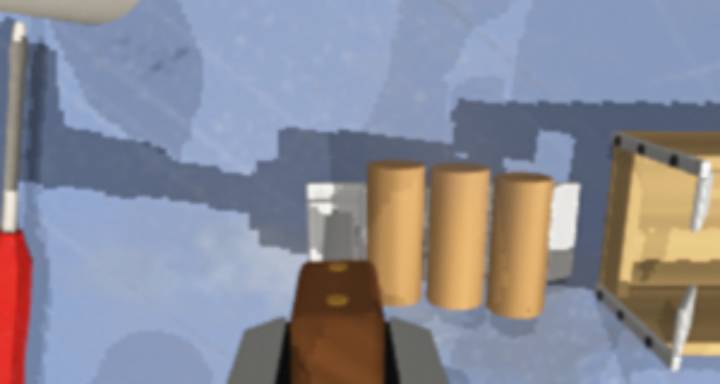

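Exactly three dowels lie in the grooves at (395,235), (460,240) and (520,245). The scoop is clear of the bin front (600+). I'll set it down and release.

Run:
```python
from h import *
r.move_l(P(-0.27,0.006),vel=0.05)
s=r.move_l(P(-0.27,-0.002),vel=0.015,guard=4)
print(s,inbin(T.current_ee_pos()),T.current_wrist_force().round(1))
r.hold(0.2)
gripper_to(0.06); r.hold(0.3)
r.move_l(P(-0.27,0.10),vel=0.1); r.hold(0.3)
im=vision.snapshot("wrist")
print([inbin(d["at"])+[round(d["score"],2)] for d in models.mark_of("dowel_1","wrist")][:9])
print([inbin(d["at"])+[round(d["score"],2)] for d in models.mark_of("scoop","wrist")][:2])
t=vision.snapshot("top")
print([inbin(d["at"])+[round(d["score"],2)] for d in models.mark_of("dowel_1","top")][:9],T.current_t())
cv2.imwrite("pics/l6.png",cv2.resize(im[:300,:,::-1],None,fx=1.25,fy=1.25))
```

```text
True [-0.2699, 0.0002, 0.1174] [-0.2 -1.   5.4]
[[0.0922, 0.0003, 0.0163, 0.96], [0.0657, 0.0043, 0.0183, 0.96], [0.1154, -0.0001, 0.0439, 0.92], [0.12, 0.0022, 0.0189, 0.89], [-0.2438, 0.0011, 0.0166, 0.71], [-0.0318, -0.1915, -0.0038, 0.7], [-0.1956, -0.0038, 0.0173, 0.67], [-0.2209, 0.0043, 0.0155, 0.6]]
[[-0.2684, -0.0021, 0.0005, 0.65], [-0.1915, 0.0024, 0.0181, 0.59]]
[[0.0659, 0.001, 0.0191, 0.72], [0.1147, -0.0005, 0.0395, 0.69], [0.0935, -0.0009, 0.0158, 0.52], [-0.1901, -0.0008, 0.0179, 0.51], [-0.242, 0.0023, 0.0173, 0.48], [-0.2142, 0.0051, 0.014, 0.47]] 20.6667
```

View pics/l6.png

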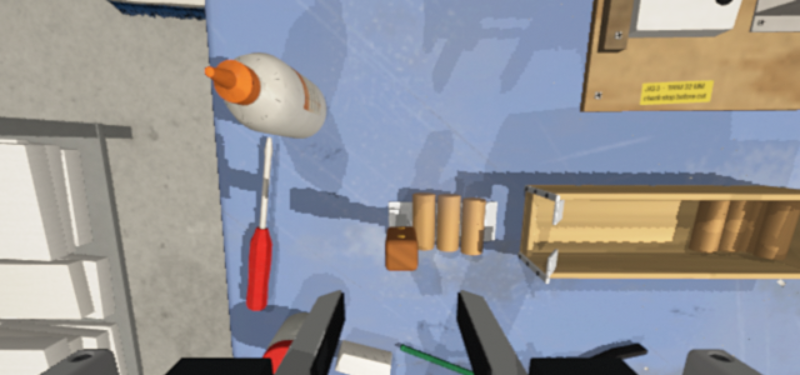

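The scoop stands upright on the table at about (400,245) with three dowels at columns 425–475. The other four are in the bin at columns 700–780, and the bystanders are undisturbed.

```bash
python3 -c "
from plant import r
print(r.sign_off())"
```

```text
the job is handed in; nothing more can be done
None
```

The job is handed in at about 21 s of the 48 s allowed: the scoop stands released and upright on the table with exactly three dowels, the other four are in the bin, and the things lying around were not touched.

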